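# Line up the steel punches by height on the punch rail

### The arm

A 6-joint arm with a two-finger parallel gripper is mounted at the origin on the work surface. World frame = base frame: x ahead of the robot, y to its left, z up, the work surface at z = 0. Lengths are in m, angles in rad, forces in N, time in s.
With the tool pointing down it reaches from about 0.35 to 0.925 m from the base axis. Payload 6.4 kg.
Tool frame: the origin (TCP) lies on the centre line of the jaws, within the pads' length; the fingertips stand 14 mm ahead of it and the grasp point (between the pads) lies 5 mm behind it (ctrl.tcp_to_tips is the distance from the TCP to the fingertips, in m); z points along the fingers, x is the direction in which the jaws open and shut, and the axes are right-handed (so a half turn about z gives the same grasp; the last joint's range is limited). The gripper opens to 85 mm and grips with 20 to 120 N. Pads are 22 mm wide; open, the fingers measure 114 mm over their backs; the gripper's body (76 mm by 85 mm) begins 54 mm behind the grasp point. The pads swing forward as they close: fully open they stand 13 mm farther back than shut.
Start: joints at [-1.293, 0.245, 1.558, -0, 1.339, -0.174], TCP at [0.284, -0.585, 0.245] pointing down, gripper open.
Joint ranges: [-3.13, 3.13], [-1.02, 2.26], [0.13, 2.54], [-0.95, 4.09], [0.21, 2.88], [-2.74, 2.74]. Speed limits (rad/s): [2.57, 2.57, 3.14, 3.14, 3.14, 3.14].

### API

Orientations are given as a 3x3 rotation matrix whose columns are the frame's x, y, z axes.
In Python, from rig import ctrl, eoat, kin, sensors, optics, workorder, nets gives the robot as it stands. Calls block until the motion is done:
- ctrl.move_to(position, orientation): joint-space move of the TCP to a pose.
- ctrl.move_straight(position, rotation=None, velocity=0.15, until_force=None): straight line of the TCP; rotation=None keeps the orientation; velocity is the mean speed in m/s. With until_force (N) it stops when the force on the tool has changed by that much, and returns True; else False.
- ctrl.move_joints(angles): joint-space move.
- eoat.move_gripper(opening, strength=None): opening from 0.0 (shut) to 1.0 (fully open); strength is the grip in N (None keeps the last); returns when the fingers have stopped.
- ctrl.dwell(seconds).
- kin.solve_ik(position, orientation): joint angles nearest the present ones, or None.
- sensors.state(): the state.
- optics.snapshot(name): name is "scene" or "top"; returns (picture, depth): 400x640x3 uint8, red, green, blue; 400x640 float32, m along the optical axis (not along the pixel's ray), 0 where there is no reading.
- optics.camera_info(name): a dict with "intrinsics" (3x3 intrinsics, pixels), "k1" (the pictures are not rectified: a ray, as slopes to the right and down, at radius r is drawn at 1 + k1 r^2 times it, then the intrinsics apply), "world_to_cam" (4x4, takes a point from world to camera coordinates). Camera axes: x right, y up, looking along -z (the intrinsics and any distortion apply to the point x, -y, -z); pixel columns grow to the right and rows downward; lengths in m; the calibration is good to about 2 mm. A picture is of the moment at which its call begins. camera_info takes no time and is no camera call.
A pose or a line that the arm cannot do raises ctrl.MotionError and nothing moves.
- workorder.job_done(): hands the job in, once; it reports no verdict.
Trained networks look in the newest picture that a camera, given by its name, has taken for a name from the list of things; names that differ only in an ending like _2 or _b are one class to them, and where a whole thing is asked for, a point or a joint stands for the part that bears it (a point fixed in the world has none). Each returns a list of dicts, best first, with "score" (0 to 1); they miss things now and then, are a little off and sometimes report something else, mostly with a low value. They report only what shows in the picture. A call takes as long as a camera call. They do not tell look-alikes from the thing itself.
- nets.search_frame(camera, label): "uv" ([column, row] in pixels, amid what is visible of it).
- nets.cut_out(camera, label): "mask" (400x640 bool, what is visible of it) and "uv" ([column, row] in pixels, amid what is visible of it).
- nets.mark_of(camera, label): "uv" ([column, row] in pixels: a listed point, or the origin of a listed thing).
The state is a dict: "time_s": time; "joints": joint angles; "qvel": joint speeds; "effort": joint torques, N m; "tool_pos": TCP position; "tcp_rot": TCP orientation; "wrist_force": force on the tool from outside, world axes, zero at the start; "wrist_torque": the same for the moment, N m; "gripper_width": opening from 0.0 (shut) to 1.0 (fully open).
Only numpy, scipy, OpenCV 4.12 (cv2) and the standard library are available. Lean on these libraries where they do the work, as an engineer would, in place of code of your own. Each camera call takes 0.05 s, during which the arm holds its last target. There are 200 camera calls.

### The job

Stand the four steel punches upright on the four cork pads of the wooden rail, one on each pad, in order of height: the tallest on the pad next to the brass end block, then each shorter one in turn, the shortest on the pad farthest from it. One punch stands in the snug hole of the wooden block and has to be drawn straight up out of it; let no punch fall over. Stand each one squarely on the middle of its pad, and let go of them all.

Things in the scene. Friction and masses are not known exactly. Their poses are not given: they have to be found in the camera images.
- punch_90: The shortest of four plain steel punches: an upright round steel rod 90 mm tall, 24 mm in diameter, flat ends, 3 mm chamfer on top, thin dark band 40 mm below the top; about 0.32 kg. Origin at the centre of its underside, z up along the rod. Starts standing on the table, free or in the hole of the well block (foot at table level either way).
- punch_110: The second shortest of four plain steel punches: an upright round steel rod 110 mm tall, 24 mm in diameter, flat ends, 3 mm chamfer on top, thin dark band 40 mm below the top; about 0.39 kg. Origin at the centre of its underside, z up along the rod. Starts standing on the table, free or in the hole of the well block (foot at table level either way).
- punch_130: The second tallest of four plain steel punches: an upright round steel rod 130 mm tall, 24 mm in diameter, flat ends, 3 mm chamfer on top, thin dark band 40 mm below the top; about 0.46 kg. Origin at the centre of its underside, z up along the rod. Starts standing on the table, free or in the hole of the well block (foot at table level either way).
- punch_150: The tallest of four plain steel punches: an upright round steel rod 150 mm tall, 24 mm in diameter, flat ends, 3 mm chamfer on top, thin dark band 40 mm below the top; about 0.53 kg. Origin at the centre of its underside, z up along the rod. Starts standing on the table, free or in the hole of the well block (foot at table level either way).
- well: Fixed pale wooden block, 80 x 80 mm and 55 mm high, with one snug vertical hole 26 mm in diameter through its middle down to the table. One of the four punches (any of them) starts in it, its top 35 mm or more showing, and comes out only straight up. Origin at the centre of the underside, on the hole's axis.
- pad_1: Round cork pad, 44 mm in diameter and 3 mm thick, one of four in a row 60 mm apart along a fixed dark wooden rail (330 x 60 x 20 mm high, roughly along y): the end pad at the rail's -y end. Origin at the centre of its underside, 20 mm above the table; its top is at 23 mm; its y axis runs along the rail.
- pad_2: Round cork pad, 44 mm in diameter and 3 mm thick, one of four in a row 60 mm apart along a fixed dark wooden rail (330 x 60 x 20 mm high, roughly along y): second from the -y end. Origin at the centre of its underside, 20 mm above the table; its top is at 23 mm; its y axis runs along the rail.
- pad_3: Round cork pad, 44 mm in diameter and 3 mm thick, one of four in a row 60 mm apart along a fixed dark wooden rail (330 x 60 x 20 mm high, roughly along y): third from the -y end. Origin at the centre of its underside, 20 mm above the table; its top is at 23 mm; its y axis runs along the rail.
- pad_4: Round cork pad, 44 mm in diameter and 3 mm thick, one of four in a row 60 mm apart along a fixed dark wooden rail (330 x 60 x 20 mm high, roughly along y): the end pad at the rail's +y end. Origin at the centre of its underside, 20 mm above the table; its top is at 23 mm; its y axis runs along the rail.
- stop: Fixed brass end block on the rail, 50 mm across the rail, 30 mm along it and 25 mm high plus a small button (top 48 mm above the table). It is at either end of the rail, 55 mm beyond the centre of the nearest end pad, and marks the tall end; the other end bears only a low dark steel strip. Origin at the centre of its underside, on the rail's top.
Things that resemble listed ones, but are neither listed nor needed, are in the scene too. Leave any pink look-alike of the punch_130 alone.

How it is judged:
At the end, for the whole second after the job is handed in: Each punch stands on its own cork pad, in falling order of height from the brass end block: centre within 10 mm of the pad's centre, foot resting on the pad (19 to 27 mm above the table), within 0.08 rad of upright, released and at rest (((horizontal distance between stop and pad_4 below 0.1 m and horizontal distance between punch_90 and pad_1 below 0.01 m and horizontal distance between punch_110 and pad_2 below 0.01 m and horizontal distance between punch_130 and pad_3 below 0.01 m and horizontal distance between punch_150 and pad_4 below 0.01 m) or (horizontal distance between stop and pad_1 below 0.1 m and horizontal distance between punch_90 and pad_4 below 0.01 m and horizontal distance between punch_110 and pad_3 below 0.01 m and horizontal distance between punch_130 and pad_2 below 0.01 m and horizontal distance between punch_150 and pad_1 below 0.01 m)) and height (world z) of punch_90 between 0.019 and 0.027 m and angle between each of punch_90, punch_110, punch_130, punch_150's own z axis and vertical below 0.08 rad and linear speed of each of punch_90, punch_110, punch_130, punch_150 below 0.02 m/s and angular speed of each of punch_90, punch_110, punch_130, punch_150 below 0.2 rad/s and height (world z) of punch_110 between 0.019 and 0.027 m and height (world z) of punch_130 between 0.019 and 0.027 m and height (world z) of punch_150 between 0.019 and 0.027 m); the robot touches nothing.
It fails at once if a punch falls over (leans more than 1 rad) (angle between any of punch_90, punch_110, punch_130, punch_150's own z axis and vertical above 1 rad).
It also fails if it takes over 109 s, if anything falls off the work surface, if the arm or the gripper's body presses on something with over 40 N, if the wrist force passes 120 N, or if a joint passes its speed limit or range.

## Working session

There is one attempt and no reset: what is moved stays moved. The work goes in short steps, each a Python script; the robot and the scene stay as the last script left them, time stands still between calls to the robot, and variables do not carry over. Pictures are saved under pics/ and viewed, about 12 in all and at most 16, crops included, and the job is handed in when it is done.

```bash
ls; mkdir -p pics; cat > h.py <<'E'
import numpy as np, cv2
from rig import ctrl, eoat, kin, sensors, optics, workorder, nets
def snap(n,f=None):
    im,d=optics.snapshot(n)
    if f: cv2.imwrite('pics/'+f,im[...,::-1])
    return im,d
def world(n,d):
    """world xyz per pixel"""
    c=optics.camera_info(n);K=np.array(c['intrinsics']);T=np.array(c['world_to_cam'])
    v,u=np.mgrid[0:400,0:640].astype(float)
    p=cv2.undistortPoints(np.stack([u,v],-1).reshape(-1,1,2),K,np.array([c['k1'],0,0,0.])).reshape(400,640,2)
    P=np.stack([p[...,0]*d,-p[...,1]*d,-d],-1)
    return (P-T[:3,3])@T[:3,:3]
E
python3 - <<'E'
from h import *
for n in('top','scene'):
    im,d=snap(n,n+'0.png'); W=world(n,d); np.savez(n+'0.npz',im=im,d=d,W=W)
    c=optics.camera_info(n); T=np.array(c['world_to_cam']); print(n,'cam pos',(-T[:3,:3].T@T[:3,3]).round(3),c['k1'],np.array(c['intrinsics'])[0,0])
    for l in('punch_90','punch_110','punch_130','punch_150','well','pad_1','stop'):
        for r in nets.search_frame(n,l)[:6]:
            u,v=np.round(r['uv']).astype(int); print(l,(u,v),round(r['score'],2),W[v,u].round(3),im[v,u])
E
```

```text
pics
top cam pos [ 0.415 -0.006  0.778] -0.05979354861934135 380.2955524394058
punch_90 (np.int64(352), np.int64(244)) 0.76 [ 0.458 -0.075  0.128] [181 188 179]
punch_90 (np.int64(460), np.int64(254)) 0.71 [ 0.445 -0.269  0.108] [110 116 110]
punch_90 (np.int64(157), np.int64(264)) 0.65 [0.415 0.27  0.093] [82 87 83]
punch_90 (np.int64(387), np.int64(260)) 0.62 [ 0.432 -0.135  0.13 ] [236 130 160]
punch_110 (np.int64(352), np.int64(244)) 0.76 [ 0.458 -0.075  0.128] [181 188 179]
punch_110 (np.int64(460), np.int64(254)) 0.71 [ 0.445 -0.269  0.108] [110 116 110]
punch_110 (np.int64(157), np.int64(264)) 0.65 [0.415 0.27  0.093] [82 87 83]
punch_110 (np.int64(387), np.int64(260)) 0.62 [ 0.432 -0.135  0.13 ] [236 130 160]
punch_130 (np.int64(352), np.int64(244)) 0.76 [ 0.458 -0.075  0.128] [181 188 179]
punch_130 (np.int64(460), np.int64(254)) 0.71 [ 0.445 -0.269  0.108] [110 116 110]
punch_130 (np.int64(157), np.int64(264)) 0.65 [0.415 0.27  0.093] [82 87 83]
punch_130 (np.int64(387), np.int64(260)) 0.62 [ 0.432 -0.135  0.13 ] [236 130 160]
punch_150 (np.int64(352), np.int64(244)) 0.76 [
[... 2676 characters left out ...]
]
punch_150 (np.int64(376), np.int64(200)) 0.66 [0.58  0.108 0.022] [229 177 120]
punch_150 (np.int64(386), np.int64(128)) 0.46 [0.426 0.276 0.089] [121 121 122]
well (np.int64(384), np.int64(146)) 0.57 [0.453 0.247 0.057] [220 170 122]
pad_1 (np.int64(394), np.int64(188)) 0.75 [0.572 0.174 0.024] [225 174 117]
pad_1 (np.int64(340), np.int64(220)) 0.68 [ 0.585 -0.006  0.023] [224 172 116]
pad_1 (np.int64(359), np.int64(212)) 0.61 [0.591 0.045 0.025] [225 173 116]
pad_1 (np.int64(375), np.int64(201)) 0.57 [0.583 0.102 0.025] [225 174 118]
pad_1 (np.int64(193), np.int64(212)) 0.53 [ 0.456 -0.286  0.098] [117 118 119]
stop (np.int64(322), np.int64(233)) 0.86 [ 0.612 -0.076  0.042] [213 159  82]
```

View pics/top0.png

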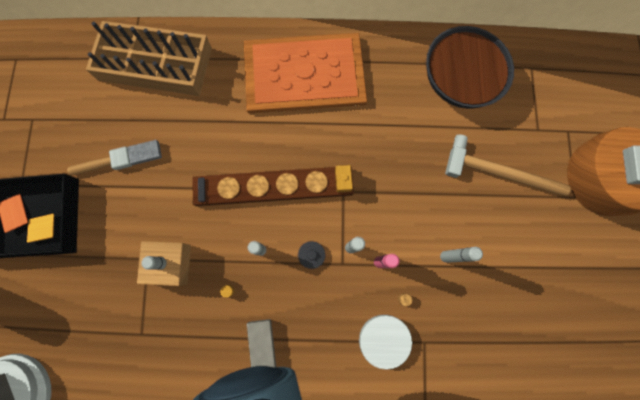

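View pics/scene0.png

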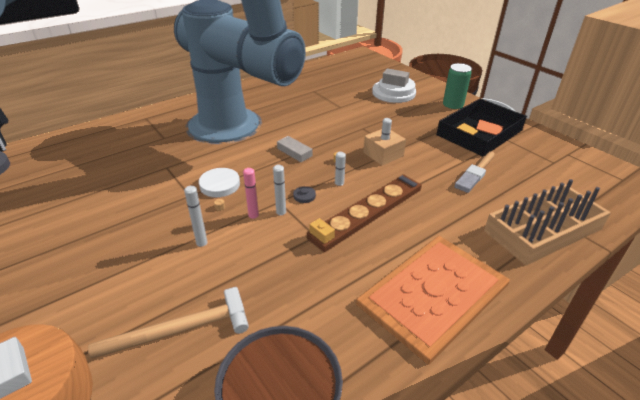

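```bash
python3 - <<'E'
from h import *
z=np.load('top0.npz');W=z['W'];im=z['im'].astype(int)
m=((W[...,2]>.07)&(W[...,2]<.2)&(z['d']>0)).astype(np.uint8)
n,l,s,c=cv2.connectedComponentsWithStats(m)
for i in range(1,n):
    if s[i,4]<40: continue
    q=l==i; top=np.percentile(W[q][:,2],95); t=q&(W[...,2]>top-.008)
    (a,b),r=cv2.minEnclosingCircle(W[t][:,:2].astype(np.float32))
    print(c[i].round(),s[i,4],'top',top.round(3),'mean',W[t].mean(0).round(4),'circ',round(a,4),round(b,4),round(r,4),im[t].mean(0).round(),t.sum())
# pads: cork colour at rail height
sc=np.load('scene0.npz')
for nm,zz in(('top',z),('scene',sc)):
    W=zz['W'];im=zz['im'];hsv=cv2.cvtColor(im,cv2.COLOR_RGB2HSV)
    m=((W[...,2]>.012)&(W[...,2]<.035)&(W[...,0]>.53)&(W[...,0]<.65)&(hsv[...,1]>90)&(hsv[...,2]>150)).astype(np.uint8)
    n,l,s,c=cv2.connectedComponentsWithStats(m)
    for i in range(1,n):
        if s[i,4]>40: q=l==i; print(nm,c[i].round(1),s[i,4],W[q].mean(0).round(4),np.ptp(W[q],0).round(3))
E
```

```text
[96. 27.] 60 top 0.099 mean [0.8963 0.454  0.0969] circ 0.8947 0.4536 0.0051 [70. 57. 47.] 28
[109.  29.] 58 top 0.099 mean [0.8921 0.4249 0.0967] circ 0.8916 0.4262 0.006 [67. 58. 50.] 21
[121.  30.] 57 top 0.1 mean [0.8873 0.3974 0.0975] circ 0.888 0.3971 0.0054 [70. 60. 51.] 25
[135.  32.] 58 top 0.099 mean [0.8834 0.3687 0.0966] circ 0.8833 0.3685 0.005 [61. 54. 48.] 23
[148.  34.] 55 top 0.099 mean [0.8784 0.3409 0.0961] circ 0.8792 0.3418 0.0051 [58. 52. 46.] 25
[161.  36.] 51 top 0.099 mean [0.8751 0.312  0.0961] circ 0.876 0.3125 0.0046 [66. 58. 49.] 23
[174.  38.] 58 top 0.1 mean [0.8707 0.285  0.0978] circ 0.8709 0.2852 0.0046 [79. 67. 56.] 23
[187.  39.] 50 top 0.099 mean [0.8663 0.2561 0.0966] circ 0.8652 0.256 0.0045 [66. 58. 50.] 24
[617. 168.] 3631 top 0.116 mean [ 0.622  -0.6175  0.116 ] circ 0.6209 -0.6198 0.0362 [163. 169. 160.] 314
[356. 244.] 197 top 0.13 mean [ 0.4585 -0.0848  0.128 ] circ 0.4587 -0.0852 0.0118 [172. 177. 167.] 155
[254. 247.] 138 top 0.09 mean [0.4501 0.0978 0.0881] circ 0.4498 0.0987 0.012 [169. 173. 163.] 130
[467. 254.] 378 top 0.15 mean [ 0.
[... 376 characters left out ...]
4  0.0236] [0.069 0.225 0.012]
top [315.9 181.2] 346 [ 0.5908 -0.0122  0.0218] [0.043 0.041 0.008]
top [286.3 183.1] 348 [0.5853 0.0479 0.0218] [0.043 0.043 0.008]
top [257.  185.2] 352 [0.5797 0.1074 0.0219] [0.043 0.041 0.009]
top [227.8 187.1] 346 [0.5742 0.167  0.0217] [0.043 0.044 0.008]
scene [486. 159.] 118 [0.62   0.4711 0.0181] [0.033 0.089 0.01 ]
scene [393.  189.7] 183 [0.5747 0.1683 0.0228] [0.05  0.048 0.007]
scene [376.4 199.9] 196 [0.5804 0.1086 0.0228] [0.052 0.044 0.009]
scene [358.8 210.9] 210 [0.5864 0.0488 0.0228] [0.051 0.048 0.008]
scene [339.9 222.3] 235 [ 0.5915 -0.0107  0.0226] [0.053 0.049 0.008]
scene [153.9 330.3] 1562 [ 0.6194 -0.4423  0.0218] [0.069 0.226 0.016]
```

Steel candidates in the top picture, with measured top heights:
- (254,247): z 0.09, so punch_90
- (152,263): z 0.11, in the well, so punch_110
- (356,244): z 0.13, so punch_130
- (467,254): z 0.15, so punch_150
- (389,260): the pink decoy, z 0.13, to be left alone

Other non-targets are the dark disc at (312,255) and the rods in the rack at the top left. The brass block is at (344,179), the −y end, so the tall end is pad_1. I'll check the steel/pink pair in one close crop, then start with the 90.

```bash
cat >> h.py <<'E'
PUN={90:(.4499,.0985),110:(.4174,.2815),130:(.4587,-.0851),150:(.4445,-.2789)}
PAD={150:(.591,-.0118),130:(.5857,.0482),110:(.580,.1078),90:(.5744,.1674)}
YAW={90:0.,110:0.,130:-.424,150:0.}; RAIL=.092
def rot(yaw):
    c,s=np.cos(yaw),np.sin(yaw); return np.array([[c,s,0],[s,-c,0],[0,0,-1.]])
def best(p,yaw):
    q0=np.array(sensors.state()['joints']); o=[]
    for k in(-1,0,1):
        q=kin.solve_ik(p,rot(yaw+k*np.pi))
        if q is not None: o.append((np.abs(np.array(q)-q0).max(),yaw+k*np.pi))
    return rot(min(o)[1])
def st(t=''):
    s=sensors.state(); print(t,'t',round(s['time_s'],2),'tcp',np.round(s['tool_pos'],4),'w',round(s['gripper_width'],3),'F',np.round(s['wrist_force'],1)); return s
def approach(h,z=None):
    x,y=PUN[h]; zg=h/1000-.035 if z is None else z
    R=best([x,y,.26],YAW[h]); eoat.move_gripper(.6)
    ctrl.move_to([x,y,.26],R); 
    hit=ctrl.move_straight([x,y,zg],velocity=.12,until_force=12); st(f'down {hit}'); return zg
def place(h,zg,lift):
    x,y=PUN[h]; ctrl.move_straight([x,y,zg+lift],velocity=.15); st('lifted')
    x,y=PAD[h]; R=best([x,y,zg+lift],RAIL)
    ctrl.move_straight([x,y,zg+lift],R,velocity=.15)
    ctrl.move_straight([x,y,zg+.031],velocity=.12)
    hit=ctrl.move_straight([x,y,zg+.018],velocity=.02,until_force=6); s=st(f'touch {hit}')
    print('foot z est',round(s['tool_pos'][2]-zg,4))
def release():
    s=sensors.state(); p=np.array(s['tool_pos']); eoat.move_gripper(.6); ctrl.dwell(.2)
    ctrl.move_straight([p[0],p[1],.27],velocity=.15); st('released')
E
python3 - <<'E'
import cv2
a=cv2.imread('pics/scene0.png')[130:260,170:420]; cv2.imwrite('pics/crop.png',cv2.resize(a,None,fx=3,fy=3,interpolation=cv2.INTER_CUBIC))
from h import *
zg=approach(90); eoat.move_gripper(0,60); st('grip'); place(90,zg,.07)
snap('scene','s1.png')
E
```

```text
down False t 5.58 tcp [0.4505 0.0985 0.0556] w 0.6 F [-0.4  0.   0. ]
grip t 5.95 tcp [0.45   0.0985 0.0555] w 0.266 F [-2.6  0.   6.1]
lifted t 6.57 tcp [0.4491 0.0985 0.124 ] w 0.268 F [ 0.6  0.3 -4.3]
touch True t 8.61 tcp [0.5749 0.1675 0.0786] w 0.265 F [-1.2  0.4  4.4]
foot z est 0.0236
```

View pics/crop.png

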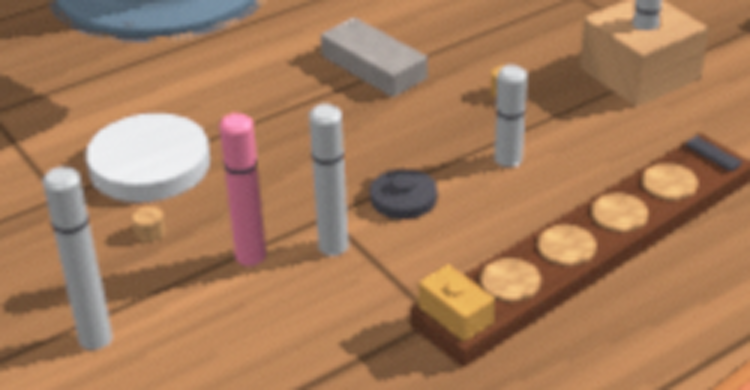

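View pics/s1.png

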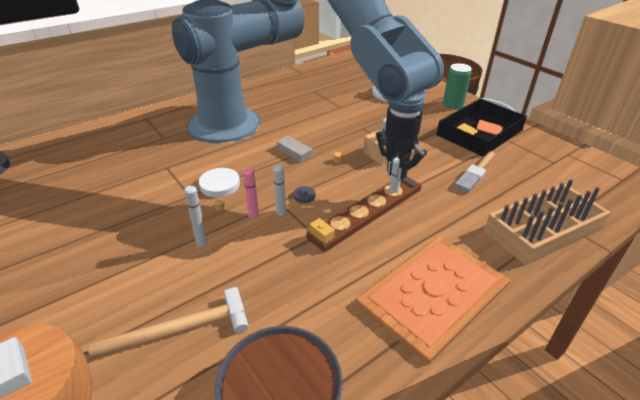

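The crop shows the choice is right: three plain steel rods plus one in the well, with the pink decoy in between. In the scene picture the 90 is upright on the end pad at about (395,185), touching at 23.6 mm. Next I'll release it and grip the well punch gently, reading the side load.

```bash
python3 - <<'E'
from h import *
release()
zg=approach(110,.077); eoat.move_gripper(0,25); ctrl.dwell(.3); s=st('grip'); print(np.round(s['wrist_torque'],2))
im,d=snap('top'); snap('scene','s2.png'); W=world('top',d)
m=((W[...,2]>.103)&(W[...,2]<.125)&(abs(W[...,0]-.5744)<.03)&(abs(W[...,1]-.1674)<.03)); print('90 top',m.sum(),W[m].mean(0).round(4) if m.any() else '')
cv2.imwrite('pics/s2.png',cv2.resize(cv2.imread('pics/s2.png')[90:220,310:470],None,fx=4,fy=4))
E
```

```text
released t 10.68 tcp [0.5743 0.1674 0.2687] w 0.6 F [ 0.6  0.6 -0.7]
down False t 13.38 tcp [0.418  0.2817 0.0777] w 0.597 F [0.  0.2 0.8]
grip t 14.03 tcp [0.4175 0.2817 0.0775] w 0.275 F [-2.3 -0.6  6.1]
[-0.01  0.49 -0.01]
90 top 143 [0.5739 0.1651 0.1106]
```

View pics/s2.png

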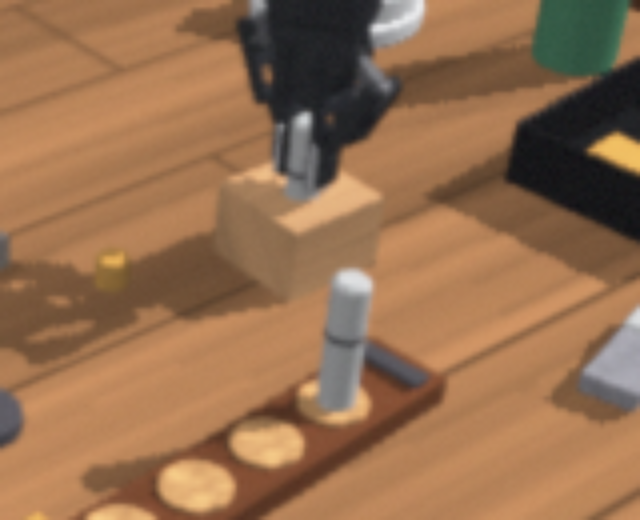

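The 90 stands upright and centred on its pad. The side load on the well punch matches a free grasp, so it is centred. Now I'll draw it out and place it, then do the 130.

```bash
python3 - <<'E'
from h import *
eoat.move_gripper(0,80); x,y=PUN[110]; zg=.077
ctrl.move_straight([x,y,zg+.065],velocity=.04); st('drawn')
place(110,zg,.135); release()
zg=approach(130); eoat.move_gripper(0,70); st('grip'); place(130,zg,.08); snap('scene','s3.png')
cv2.imwrite('pics/s3.png',cv2.resize(cv2.imread('pics/s3.png')[90:290,170:470],None,fx=2.5,fy=2.5))
E
```

```text
drawn t 16.12 tcp [0.4173 0.2814 0.1417] w 0.262 F [-0.1  0.5 -4.3]
lifted t 16.73 tcp [0.4169 0.2813 0.2112] w 0.26 F [-0.3  0.3 -3. ]
touch True t 19.94 tcp [0.5803 0.1078 0.1007] w 0.26 F [-0.2  0.4  4.5]
foot z est 0.0237
released t 21.82 tcp [0.5797 0.1078 0.2686] w 0.601 F [-0.5  0.7  0. ]
down False t 24.48 tcp [ 0.4593 -0.0853  0.0957] w 0.601 F [-0.4 -0.7 -0.1]
grip t 24.84 tcp [ 0.4589 -0.0852  0.0957] w 0.264 F [-2.9  0.6  6.4]
lifted t 25.52 tcp [ 0.4578 -0.0847  0.1736] w 0.26 F [-0.3  1.  -4.4]
touch True t 27.93 tcp [0.5862 0.0482 0.1187] w 0.264 F [ 0.4 -0.6  5.6]
foot z est 0.0237
```

View pics/s3.png

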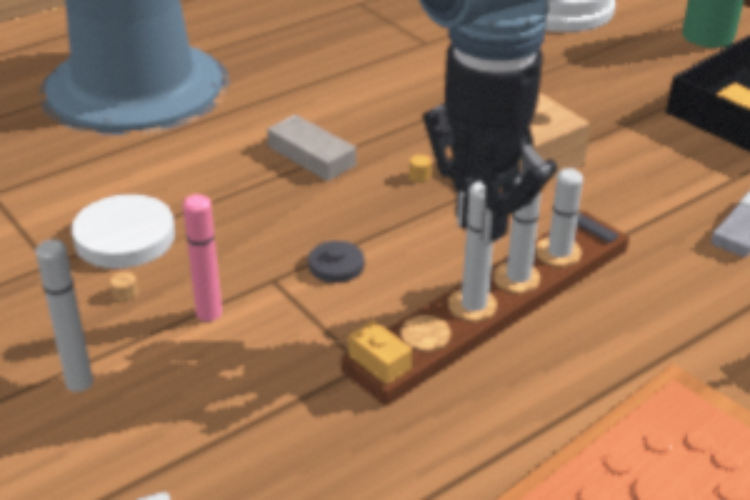

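The three placed punches stand on their pads and the pink decoy is untouched. Next is the 150, followed by a final check.

```bash
python3 - <<'E'
from h import *
release()
zg=approach(150); eoat.move_gripper(0,70); st('grip'); place(150,zg,.08); release()
ctrl.move_to([.42,-.35,.3],best([.42,-.35,.3],0)); ctrl.dwell(.5); st()
im,d=snap('top','t4.png'); W=world('top',d); snap('scene','s4.png')
for h,(x,y) in PAD.items():
    z=.023+h/1000; m=(abs(W[...,2]-z)<.007)&(np.hypot(W[...,0]-x,W[...,1]-y)<.03)
    (a,b),r=cv2.minEnclosingCircle(W[m][:,:2].astype(np.float32)); print(h,m.sum(),'top',W[m].mean(0).round(4),'err mm',round(1000*(a-x),1),round(1000*(b-y),1),'r',round(r,4))
cv2.imwrite('pics/s4.png',cv2.resize(cv2.imread('pics/s4.png')[110:270,220:440],None,fx=3.5,fy=3.5))
E
```

```text
released t 29.74 tcp [0.5856 0.0482 0.2686] w 0.602 F [-0.6  0.3 -0.7]
down False t 32.66 tcp [ 0.445  -0.2794  0.1159] w 0.6 F [-0.1 -0.6  0.1]
grip t 33.02 tcp [ 0.4447 -0.2793  0.1159] w 0.259 F [-2.5 -0.2  4.7]
lifted t 33.71 tcp [ 0.4437 -0.2781  0.1933] w 0.261 F [ 0.1  0.5 -5.9]
touch True t 36.91 tcp [ 0.5915 -0.0119  0.1389] w 0.261 F [0.3 0.6 4.8]
foot z est 0.0239
released t 38.54 tcp [ 0.5908 -0.0118  0.2686] w 0.598 F [-0.8 -0.4  0.3]
 t 40.46 tcp [ 0.4201 -0.3499  0.3   ] w 0.602 F [-0.5  0.3 -0. ]
150 155 top [ 0.5908 -0.0126  0.171 ] err mm 0.6 -0.7 r 0.0119
130 150 top [0.5854 0.0477 0.1511] err mm 0.3 -0.4 r 0.0119
110 142 top [0.5792 0.1081 0.1312] err mm -0.2 0.8 r 0.0119
90 134 top [0.5742 0.1654 0.111 ] err mm 0.9 -1.8 r 0.0125
```

View pics/s4.png

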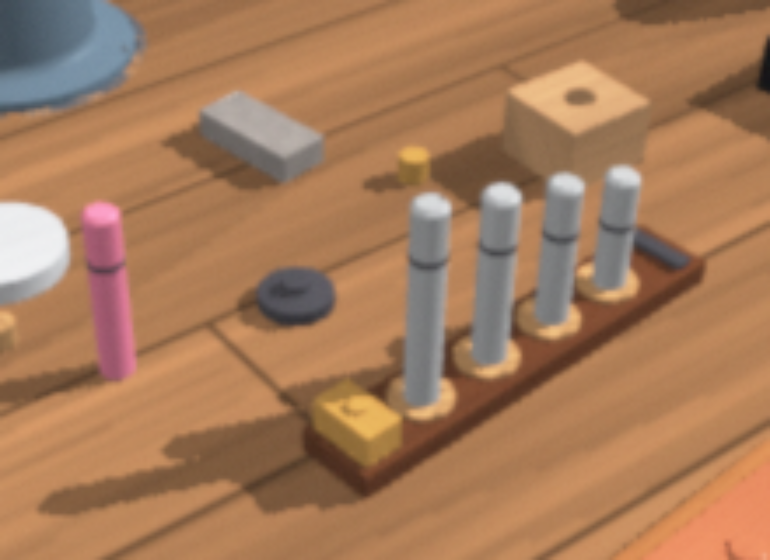

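All four stand in falling order from the brass block and are within 2 mm of their pad centres. I'm handing in.

```bash
python3 -c "
from h import *
print(workorder.job_done())"
```

```text
the job is handed in; nothing more can be done
None
```

All four punches now stand on the rail's cork pads, in order of height from the brass block: 150 on pad_1, 130 on pad_2, 110 on pad_3 and 90 on pad_4. The 110 was the one in the wooden block, and it came straight up without binding. I left the pink look-alike alone.

In the last pictures all four look upright and released. They are about 1 mm off their pad centres (the 90 about 2 mm), against the 10 mm allowed. At touchdown their feet were 23.6 to 23.9 mm above the table, and the arm was clear when I handed in, at about 41 s. No check failed or disagreed; the job-done call gives no verdict.

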